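# Pin the bench valve, close it and set it two turns open

## Robot

A 6-joint arm with a two-finger parallel gripper is mounted at the origin on a cart in front of the work surface, level with it; the furniture and walls round the work are solid. World frame = base frame: x ahead of the robot, y to its left, z up, the work surface at z = 0. Lengths are in m, angles in degrees, forces in N, time in s.
With the tool pointing down it reaches from about 0.4 to 0.825 m from the base axis. Payload 7 kg.
Tool frame: the origin (TCP) lies between the finger pads; the fingertips stand 11 mm ahead of it and the grasp point (between the pads) lies 8 mm behind it; z points along the fingers, y is the direction in which the jaws open and shut (so a half turn about z gives the same grasp; the last joint's range is limited). The gripper opens to 88 mm and grips with 3 to 60 N. Pads are 19 mm wide; open, the fingers measure 130 mm over their backs; the gripper's body (78 mm by 193 mm) begins 47 mm behind the grasp point.
Start: joints at [82.626, 20.546, 0.682, 0, -70.136, -16.507], TCP at [0.273, 0.617, 0.238] pointing down, gripper open.
Joint ranges: [-176.03, 176.03], [-82.01, 121.73], [-58.28, 71.71], [-173.87, 95.51], [-174.79, -0.11], [-173.66, 173.66]. Speed limits (degrees/s): [136.94, 136.94, 172.46, 180, 180, 180].

## Interface

Orientations are given as [roll, pitch, yaw] about the fixed x, y, z axes, in that order (R = Rz(yaw) Ry(pitch) Rx(roll)).
In Python, from plant import r gives the robot as it stands.
- The arm moves only by the shell command python3 -m inch 'ROWS' [OPENING] [FORCE]. ROWS is JSON, a list of rows, each an object of numbers: "x", "y", "z": the shift along the tool's x, y, z as a fraction of full scale; "yaw": the turn about the tool's z as a fraction of full scale. In form: [{"x": .., "y": .., "z": .., "yaw": ..}, ...]. A call has 1 to 5 rows; each row shifts and turns the pose as measured when the row begins, along the tool's axes as they then stand; what a row does not reach is not made up. Full scale, the value 1, is 0.025 m for a shift and 4 degrees for a turn. A row lasts 1/12 s, in which the tool goes at most 41.7 mm and 7.16 degrees, less where a joint would pass 70% of its speed; a pose out of reach is approached as far as the arm can. A call with a number of a shift or a turn outside -1 to 1 is refused whole. A call with a gripper value outside its range is refused whole. OPENING is the opening, from -1 (shut) to 1 (fully open), set as the call begins (- or left out, the last holds). The fingers move at their own pace and stop on an object; FORCE is the grip in N (left out, the last holds). Time passes only in rows, so rows that do not move let the fingers close. It gives the time, the measured TCP pose, the force and the opening at its end, in the units of the state.
- r.get_state(): the state, without advancing time (a new reading comes with each control period).
- r.capture(name): name is "scene" or "top"; returns (picture, depth): 400x640x3 uint8, red, green, blue; 400x640 float32, m along the optical axis (not along the pixel's ray), 0 where there is no reading.
- r.camera_info(name): a dict with "mtx" (3x3 intrinsics, pixels), "k1" (the pictures are not rectified: a ray, as slopes to the right and down, at radius r is drawn at 1 + k1 r^2 times it, then the intrinsics apply), "pose" (4x4, takes a point from camera to world coordinates). Camera axes: x right, y down, z forward; pixel columns grow to the right and rows downward; lengths in m; the calibration is good to about 2 mm. A picture is of the moment at which its call begins. camera_info takes no time and is no camera call.
- r.close_job(): hands the job in, once; it reports no verdict.
The state is a dict: "time_s": time; "joints": joint angles; "qd": joint speeds; "joint_torque": joint torques, N m; "tcp_pos": TCP position; "eef_rot": TCP orientation; "contact_force": force on the tool from outside, world axes, zero at the start; "moment": the same for the moment, N m; "gripper_width": finger opening in m.
Only numpy, scipy, OpenCV 4.12 (cv2) and the standard library are available. Lean on these libraries where they do the work, as an engineer would, in place of code of your own. Each camera call takes 0.05 s, during which the arm holds its last target. There are 200 camera calls.

## Task

The valve's locking pin is out and stands in its aluminium rest: put it fully home, from above, in the hole through the forked lug and the valve's brass tongue, and leave it there. Then take the small upright grip on the handwheel, crank the wheel clockwise (seen from above) until the valve comes up against its closed stop, and back it off from there exactly two full turns. Finish there, still gripping the handle with the fingers; do not disturb the bottle, the tape roll or the circuit board.

Things in the scene. Friction and masses are not known exactly. Their poses are not given: they have to be found in the camera images.
- lock_pin: Loose steel pin, about 60 g, upright, tip down: round shank 10 mm wide, 30 mm long, bevelled tip; then a collar 25 mm wide, 4 mm thick; then a round head 19 mm wide, 27 mm tall to grip it by; 62 mm tall in all. Origin: centre of the tip's end face; z points up to the head (collar underside at +30 mm, head +35 to +62). Starts standing in the pin rest, collar on the rest's top.
- pin_rest: Fixed aluminium block 50 x 50 x 34 mm on the mat with a 13 mm vertical hole through its middle, in which the pin starts. Origin: centre of its underside.
- pin_hole (a point): Centre of the hole's mouth on top of the dark steel forked lug of the fixed valve stand, 34 mm above the mat; z up. Hole 13 mm wide, 2 mm bevel, vertical, through upper cheek, brass tongue and lower cheek to the mat, all lined up. Lug 50 mm wide; hole 140 mm from the wheel's axis, toward this point's +y. Fully home, the collar rests on the lug and the pin's tip is 30 mm below this point.
- wheel_axis (a point): Point on the handwheel's vertical axis at the height of the rim's top, 72 mm above the mat. The fixed stand holds a brass needle valve with the level dark steel handwheel above it: rim 90 mm in diameter on the middle of its 12 mm thick round bar, three spokes; the hub's nut stands 6 mm above this point at most.
- spin_grip: Upright black round grip on the handwheel's rim, 20 mm wide, 40 mm tall; it turns freely on its own pivot, so fingers that do not turn can hold it while it is carried round. Its vertical axis is 45 mm from the wheel's axis. Origin: centre of its underside, 76 mm above the mat (4 mm above the rim's top); its top is 116 mm above the mat.
- handwheel (a joint): Angle of the handwheel, rad: 0 is closed, against a rigid stop; grows as the wheel turns anticlockwise seen from above (opening), 6.283 a turn, up to a rigid stop at 22. Starts 2.5 to 6 rad open, stays where it is left, needs about 0.06 N m (1.5 N at the grip) to turn. The wheel does not rise or sink as it turns.
- flux_bottle: Brown glass bottle with a white cap, 26 mm wide, 58 mm tall, loose on the mat, to be left alone. Origin: centre of its underside.
- white_tape: Roll of white tape lying flat, 70 mm wide, 18 mm high, loose, to be left alone. Origin: centre of its underside.
- board_green: Green circuit board 60 x 96 x 13 mm lying flat, loose, to be left alone. Origin: centre of its underside.

How it is judged:
By the outcome, as a careful person would: the job done as asked, in the order asked, and still so for the second after the job is handed in, while the arm keeps its last pose, push and grip.
It also fails if it takes over 70 s, if anything falls off the work surface, if the arm or the gripper's body presses on something with over 40 N, if the wrist force passes 120 N, or if a joint passes its speed limit or range.

## Working session

There is one attempt and no reset: what is moved stays moved. The work goes in short steps, Python scripts to look and compute and a shell command to move; the robot and the scene stay as the last step left them, time stands still between calls to the robot, and variables do not carry over. Pictures are saved under pics/ and viewed, about 8 in all and at most 12, crops included, and the job is handed in when it is done.

```bash
mkdir -p pics; ls; python3 - <<'E'
from plant import r
import cv2,numpy as np
s=r.get_state();print({k:np.round(v,3) for k,v in s.items()})
for n in("scene","top"):
    p,d=r.capture(n);cv2.imwrite(f"pics/{n}0.png",p[:,:,::-1]);np.savez(f"pics/{n}0.npz",p=p,d=d)
    i=r.camera_info(n);print(n,np.round(i["mtx"],1).tolist(),i["k1"],np.round(i["pose"],3).tolist(),(d>0).mean())
E
```

```text
pics
{'time_s': np.float64(0.0), 'joints': array([ 8.2625e+01,  2.0591e+01,  6.3400e-01, -1.9000e-02, -7.0137e+01,
       -1.6507e+01]), 'qd': array([ 0.023,  0.058,  0.045,  0.023,  0.1  , -0.007]), 'joint_torque': array([ 0.0000e+00, -5.8272e+01,  2.9305e+01,  6.9970e+00,  7.0000e-03,
       -0.0000e+00]), 'tcp_pos': array([0.273, 0.617, 0.237]), 'eef_rot': array([ 1.79905e+02, -1.00000e-02, -2.38890e+01]), 'contact_force': array([ 0.126, -0.093, -0.259]), 'moment': array([ 0.044,  0.036, -0.016]), 'gripper_width': np.float64(0.088)}
scene [[396.2, 0.0, 315.1], [0.0, 396.2, 197.2], [0.0, 0.0, 1.0]] 0.027681493930710725 [[0.824, -0.353, 0.443, 0.135], [-0.566, -0.493, 0.661, -0.651], [-0.015, -0.795, -0.606, 0.681], [0.0, 0.0, 0.0, 1.0]] 0.99610546875
top [[512.7, 0.0, 320.3], [0.0, 512.7, 195.1], [0.0, 0.0, 1.0]] -0.12036444658816502 [[-0.025, -0.992, 0.124, 0.371], [-1.0, 0.026, 0.006, 0.008], [-0.01, -0.124, -0.992, 1.576], [0.0, 0.0, 0.0, 1.0]] 0.996140625
```

View pics/scene0.png

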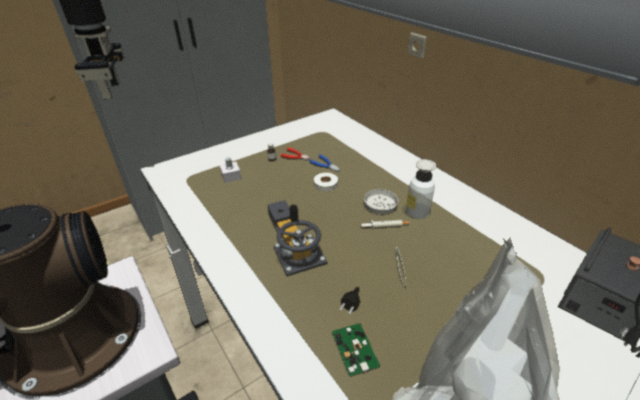

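View pics/top0.png

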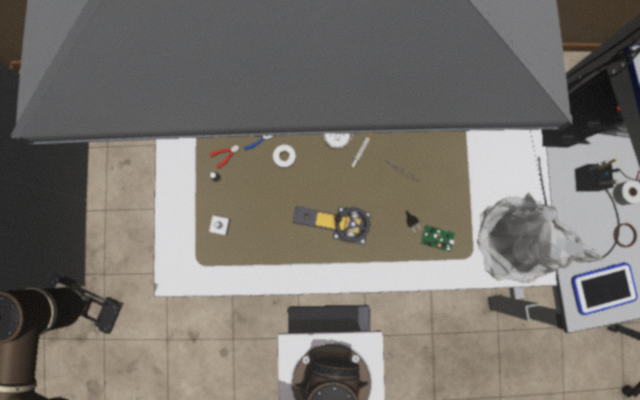

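The scene view shows the pin in its rest at about (230,165), and the lug, tongue and wheel around (283,212)–(300,245). The top view shows the rest at (219,225), the lug at (305,215) and the wheel at (352,225). Next I'll zoom in and measure.

```bash
cat > h.py <<'E'
from plant import r
import cv2,numpy as np
def ray(n,uv):
    i=r.camera_info(n);M=np.array(i["mtx"]);k=i["k1"];P=np.array(i["pose"])
    uv=np.atleast_2d(np.array(uv,float))
    n_=cv2.undistortPoints(uv.reshape(-1,1,2),M,np.array([k,0,0,0,0.]))[:,0]
    return P[:3,3],(P[:3,:3]@np.c_[n_,np.ones(len(n_))].T).T
def plane(n,uv,z):
    o,d=ray(n,uv);return o+d*((z-o[2])/d[:,2])[:,None]
def pts(n,d):
    v,u=np.mgrid[:400,:640];o,D=ray(n,np.c_[u.ravel(),v.ravel()])
    return (o+D*d.reshape(-1,1)).reshape(400,640,3)
def tri(a,b):
    (o1,d1),(o2,d2)=ray("scene",a),ray("top",b);d1,d2=d1[0],d2[0]
    s,t=np.linalg.lstsq(np.c_[d1,-d2],o2-o1,rcond=None)[0]
    p,q=o1+s*d1,o2+t*d2;return (p+q)/2,np.linalg.norm(p-q)
def proj(n,X):
    i=r.camera_info(n);T=np.linalg.inv(np.array(i["pose"]))
    return cv2.projectPoints(np.atleast_2d(np.array(X,float)),cv2.Rodrigues(T[:3,:3])[0],T[:3,3],np.array(i["mtx"]),np.array([i["k1"],0,0,0,0.]))[0][:,0]
E
python3 - <<'E'
from h import *
S=np.load("pics/scene0.npz");T=np.load("pics/top0.npz")
def crop(p,x0,y0,w,h,k): return cv2.resize(p[y0:y0+h,x0:x0+w,::-1],None,fx=k,fy=k,interpolation=cv2.INTER_CUBIC)
a=np.hstack([crop(T["p"],285,195,100,60,6),np.zeros((360,10,3),np.uint8),crop(T["p"],204,205,30,60,6)])
b=np.hstack([crop(S["p"],255,190,80,60,4),np.zeros((240,10,3),np.uint8),crop(S["p"],210,145,60,60,4)]) 
b=cv2.copyMakeBorder(b,0,0,0,max(0,a.shape[1]-b.shape[1]),0)
cv2.imwrite("pics/c0.png",np.vstack([a,b]))
X=pts("top",T["d"]);Y=pts("scene",S["d"])
print(T["d"][230:240:9,240:290:12])
np.set_printoptions(precision=3,suppress=True,linewidth=200)
print("mat z",np.median(X[230:250,240:280,2]),np.median(Y[200:240,230:250,2]))
for nm,P,box in(("rest",X,(208,214,232,238)),("valve",X,(288,200,375,250))):
    x0,y0,x1,y1=box;Q=P[y0:y1,x0:x1].reshape(-1,3)
    for lo,hi in((.026,.042),(.055,.085),(.095,.13)):
        m=(Q[:,2]>lo)&(Q[:,2]<hi)
        if m.sum()>0:print(nm,lo,m.sum(),Q[m].mean(0),np.median(Q[m][:,2]),Q[m].min(0),Q[m].max(0))
for nm,box in(("rest",(215,150,245,185)),("valve",(260,195,330,275))):
    x0,y0,x1,y1=box;Q=Y[y0:y1,x0:x1].reshape(-1,3)
    for lo,hi in((.026,.042),(.055,.085),(.095,.13)):
        m=(Q[:,2]>lo)&(Q[:,2]<hi)
        if m.sum()>0:print("S",nm,lo,m.sum(),Q[m].mean(0),np.median(Q[m][:,2]),Q[m].min(0),Q[m].max(0))
E
```

```text
[[1.5818624 1.5725611 1.5782899 1.5761926 1.5742961]
 [1.56832   1.5732837 1.5740277 1.5719571 1.5753441]]
mat z 0.0003548666248036625 -0.0004932083975037194
rest 0.026 230 [0.483 0.327 0.035] 0.03488587195063986 [0.454 0.299 0.027] [0.512 0.356 0.041]
rest 0.055 36 [0.484 0.328 0.065] 0.06513038708688879 [0.476 0.319 0.055] [0.492 0.339 0.071]
valve 0.026 531 [0.494 0.028 0.034] 0.03382928744138036 [ 0.435 -0.1    0.026] [0.534 0.102 0.042]
valve 0.055 477 [ 0.472 -0.077  0.07 ] 0.0705581486544895 [ 0.423 -0.124  0.056] [ 0.52  -0.026  0.084]
valve 0.095 37 [ 0.485 -0.032  0.113] 0.11435316911649518 [ 0.476 -0.04   0.101] [ 0.493 -0.023  0.121]
S rest 0.026 168 [0.478 0.32  0.033] 0.032919362221910164 [0.452 0.296 0.026] [0.51  0.36  0.042]
S rest 0.055 33 [0.479 0.324 0.062] 0.06375246748794405 [0.472 0.317 0.055] [0.488 0.336 0.067]
S valve 0.026 497 [0.488 0.017 0.033] 0.0333740920198361 [ 0.427 -0.101  0.026] [0.536 0.101 0.042]
S valve 0.055 757 [ 0.471 -0.08   0.07 ] 0.07003436909162453 [ 0.422 -0.128  0.056] [ 0.521 -0.029  0.085]
S valve 0.095 85 [ 0.485 -0.038  0.109] 0.11024964255269232 [ 0.478 -0.045  0.095] [ 0.497 -0.026  0.118]
```

View pics/c0.png

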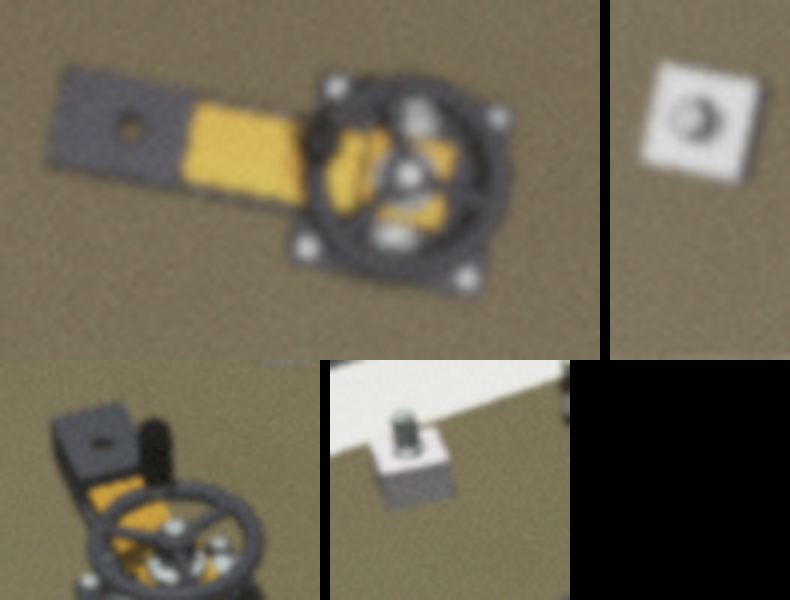

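The crops show the hole at top (306.2,215.6) and scene (280.6,210.4), and the nut at top (352.8,223.6). The grip top is near top (338,218), and the pin head is at top (218.5,225.3). I'll refine these with centroids and two-view triangulation.

```bash
python3 - <<'E'
from h import *
np.set_printoptions(precision=4,suppress=True,linewidth=200)
S=np.load("pics/scene0.npz");T=np.load("pics/top0.npz")
def dark(p,c,R):
    g=cv2.cvtColor(p,cv2.COLOR_RGB2GRAY).astype(float);v,u=np.mgrid[:400,:640]
    m=np.hypot(u-c[0],v-c[1])<R
    w=np.clip(np.percentile(g[m],70)-6-g,0,None)*m
    return np.array([(w*u).sum()/w.sum(),(w*v).sum()/w.sum()])
ht=dark(T["p"],(306.3,215.6),4.5);hs=dark(S["p"],(280.6,210.4),4)
print("hole px",ht,hs,"tri",tri(hs,ht),"top@34",plane("top",ht,.034),"scene@34",plane("scene",hs,.034))
X=pts("top",T["d"]);Y=pts("scene",S["d"])
# lug top outline by depth + brightness
def blob(P,box,lo,hi):
    x0,y0,x1,y1=box;m=np.zeros((400,640),np.uint8);m[y0:y1,x0:x1]=(P[y0:y1,x0:x1,2]>lo)&(P[y0:y1,x0:x1,2]<hi)
    return m
def pl(n,m,z):
    v,u=np.nonzero(m);return plane(n,np.c_[u,v],z)
m=blob(T and X,(208,214,232,238),.022,.08);q=pl("top",m,.034)
print("rest top rect",cv2.minAreaRect(q[:,:2].astype(np.float32)))
for nm,P,b in(("top",X,(208,214,232,238)),("scene",Y,(215,150,245,172))):
    mm=blob(P,b,.054,.08);c=pl(nm,mm,.062);v,u=np.nonzero(mm);print("head",nm,u.mean(),v.mean(),c.mean(0),"zmax",np.percentile(P[mm>0][:,2],85))
for nm,P,b in(("top",X,(288,200,375,250)),("scene",Y,(255,190,340,275))):
    mm=blob(P,b,.106 if nm=="scene" else .096,.13);c=pl(nm,mm,.116);v,u=np.nonzero(mm);print("grip",nm,u.mean(),v.mean(),c.mean(0),"depth-mean",P[mm>0].mean(0))
    mm=blob(P,b,.058,.092);Q=pl(nm,mm,.068)[:,:2].astype(np.float32);
    hull=cv2.convexHull(Q);print("rim",nm,cv2.minEnclosingCircle(Q),cv2.fitEllipse(hull))
print("nut@78 top",plane("top",(352.75,223.6),.078))
mm=blob(X,(288,200,318,235),.024,.045);Q=pl("top",mm,.034)[:,:2].astype(np.float32);print("lug",cv2.minAreaRect(Q),Q.min(0),Q.max(0))
E
```

```text
hole px [305.8468 214.3468] [280.1452 210.3961] tri (array([0.506 , 0.0638, 0.0307]), np.float64(0.0036002232806569916)) top@34 [[0.5073 0.0629 0.034 ]] scene@34 [[0.5024 0.0607 0.034 ]]
rest top rect ((0.4830273389816284, 0.3286947011947632), (0.05286606773734093, 0.049862999469041824), 77.4719467163086)
head top 216.56756756756758 223.67567567567568 [0.4835 0.3285 0.062 ] zmax 0.06818638036328402
head scene 227.44117647058823 160.02941176470588 [0.4794 0.3239 0.062 ] zmax 0.06591456899612469
grip top 338.2432432432432 218.83783783783784 [ 0.4849 -0.0322  0.116 ] depth-mean [ 0.4851 -0.0323  0.1133]
rim top ((0.4706730246543884, -0.07388247549533844), 0.05224018543958664) ((0.4716985523700714, -0.07482864707708359), (0.09816263616085052, 0.10188590735197067), 9.460993766784668)
grip scene 293.4259259259259 208.22222222222223 [ 0.4844 -0.0402  0.116 ] depth-mean [ 0.4861 -0.0372  0.1132]
rim scene ((0.4757286310195923, -0.06950172036886215), 0.06245732679963112) ((0.4753950834274292, -0.07243998348712921), (0.09944334626197815, 0.12291055917739868), 149.2999267578125)
nut@78 top [[ 0.4727 -0.0753  0.078 ]]
lug ((0.5017971992492676, 0.0627460777759552), (0.07480470091104507, 0.04984956234693527), 77.25597381591797) [0.4715 0.0289] [0.5334 0.1021]
```

Estimates so far: hole ≈ (0.5027, 0.0616), rest and pin ≈ (0.483, 0.328), wheel axis ≈ (0.472, -0.075), grip ≈ (0.485, -0.034). I'll go over to the pin and turn the jaws across the lug, to yaw about -102.6.

```bash

python3 -m inch '[{"x":0.66,"y":0.27,"yaw":1},{"x":0.66,"y":0.27,"yaw":1},{"x":0.66,"y":0.27,"yaw":1},{"x":0.66,"y":0.27,"yaw":1},{"x":0.66,"y":0.27,"yaw":1}]' 1
python3 -m inch '[{"x":0.72,"y":0.03,"yaw":1},{"x":0.72,"y":0.03,"yaw":1},{"x":0.72,"y":0.03,"yaw":1},{"x":0.72,"y":0.03,"yaw":1},{"x":0.72,"y":0.03,"yaw":1}]'
```

```text
validation failed for argument at $[0]...
validation failed for argument at $[0]...
```

```bash

python3 -m inch '[{"x":0.66,"y":0.27,"z":0,"yaw":1},{"x":0.66,"y":0.27,"z":0,"yaw":1},{"x":0.66,"y":0.27,"z":0,"yaw":1},{"x":0.66,"y":0.27,"z":0,"yaw":1},{"x":0.66,"y":0.27,"z":0,"yaw":1}]' 1
python3 -m inch '[{"x":0.72,"y":0.03,"z":0,"yaw":1},{"x":0.72,"y":0.03,"z":0,"yaw":1},{"x":0.72,"y":0.03,"z":0,"yaw":1},{"x":0.72,"y":0.03,"z":0,"yaw":1},{"x":0.72,"y":0.03,"z":0,"yaw":1}]'
```

```text
time_s: 0.52
tcp_pos: [0.3241, 0.544, 0.2328]
eef_rot: [179.6, -0.2, -44.4]
contact_force: [-0.0, -0.0, 0.7]
gripper_width: 0.0877
time_s: 0.93
tcp_pos: [0.3766, 0.4655, 0.2308]
eef_rot: [179.5, -0.4, -65.4]
contact_force: [0.4, -0.1, 0.6]
gripper_width: 0.0877
```

```bash

python3 -m inch '[{"x":0.65,"y":-0.27,"z":0,"yaw":1},{"x":0.65,"y":-0.27,"z":0,"yaw":1},{"x":0.65,"y":-0.27,"z":0.5,"yaw":0.9},{"x":0.65,"y":-0.27,"z":0.5,"yaw":0.9},{"x":0.65,"y":-0.27,"z":0.5,"yaw":0.9}]'
python3 -m inch '[{"x":0.52,"y":-0.46,"z":0.5,"yaw":0.9},{"x":0.52,"y":-0.46,"z":0.5,"yaw":0.9},{"x":0.52,"y":-0.46,"z":0.5,"yaw":0.8},{"x":0.45,"y":-0.4,"z":0.4,"yaw":0.8},{"x":0,"y":0,"z":0,"yaw":0}]' -0.1
python3 - <<'E'
from h import *
s=r.get_state();print(s["tcp_pos"],s["eef_rot"],s["qd"],s["gripper_width"])
for n,b in(("top",(170,180,100,90)),("scene",(170,100,110,100))):
    p,d=r.capture(n);np.savez(f"pics/{n}1.npz",p=p,d=d);x,y,w,h=b
    cv2.imwrite(f"pics/{n}1.png",cv2.resize(p[y:y+h,x:x+w,::-1],None,fx=4,fy=4))
a=cv2.imread("pics/top1.png");c=cv2.imread("pics/scene1.png");H=max(a.shape[0],c.shape[0])
f=lambda i:cv2.copyMakeBorder(i,0,H-i.shape[0],0,0,0)
cv2.imwrite("pics/c1.png",cv2.resize(np.hstack([f(a),f(c)]),None,fx=.94,fy=.94))
E
```

```text
time_s: 1.35
tcp_pos: [0.434, 0.3935, 0.1944]
eef_rot: [179.8, -0.5, -85.2]
contact_force: [-0.3, 1.2, 0.3]
gripper_width: 0.0877
time_s: 1.77
tcp_pos: [0.4785, 0.3354, 0.141]
eef_rot: [179.7, -0.8, -99.9]
contact_force: [-0.1, 0.2, -0.2]
gripper_width: 0.0599
[0.47848236 0.33543099 0.14104707] [179.65955139  -0.80054777 -99.86671757] [ 0.62488228 -0.18313688  0.72011553  0.09462777 -0.86325832  2.00483042] 0.05985553228312643
```

View pics/c1.png

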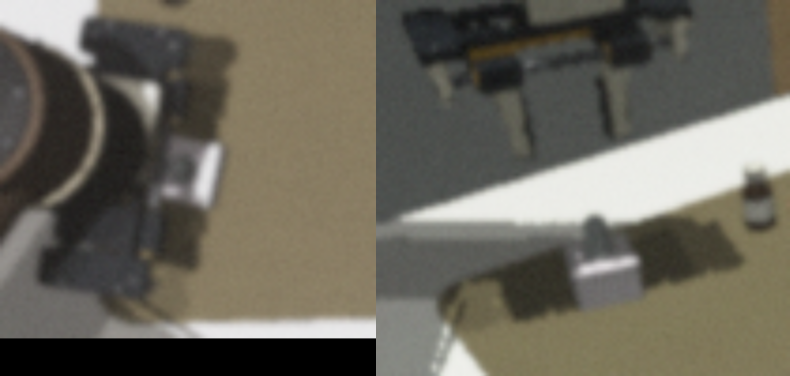

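The jaws straddle the pin in both views: rest at about (190,170) in the left crop and (600,250) in the right crop, fingers still high. I'll descend and align.

```bash

python3 -m inch '[{"x":0.12,"y":-0.11,"z":0.5,"yaw":0.4},{"x":0.12,"y":-0.11,"z":0.5,"yaw":0.3},{"x":0,"y":0,"z":0.5,"yaw":0},{"x":0,"y":0,"z":0.5,"yaw":0},{"x":0,"y":0,"z":0.4,"yaw":0}]'
python3 -m inch '[{"x":0,"y":0,"z":0,"yaw":0},{"x":0,"y":0,"z":0,"yaw":0}]'
```

```text
time_s: 2.28
tcp_pos: [0.4843, 0.3363, 0.0872]
eef_rot: [-179.9, -0.1, -101.9]
contact_force: [-0.2, -0.7, 0.1]
gripper_width: 0.0397
time_s: 2.45
tcp_pos: [0.4833, 0.337, 0.0861]
eef_rot: [-179.9, -0.2, -101.8]
contact_force: [-1.0, 0.9, 0.1]
gripper_width: 0.0396
```

```bash

python3 -m inch '[{"x":0.2,"y":0,"z":0.2,"yaw":0.1},{"x":0.15,"y":0,"z":0.2,"yaw":0.1},{"x":0.05,"y":0,"z":0.2,"yaw":0},{"x":0,"y":0,"z":0,"yaw":0}]'

```

```text
time_s: 2.78
tcp_pos: [0.4814, 0.3281, 0.0721]
eef_rot: [-179.8, -0.0, -102.5]
contact_force: [0.9, -0.2, 0.3]
gripper_width: 0.0394
```

```bash

python3 -m inch '[{"x":0,"y":-0.06,"z":0.25,"yaw":0},{"x":0,"y":0,"z":0.25,"yaw":0},{"x":0,"y":0,"z":0.2,"yaw":0},{"x":0,"y":0,"z":0.06,"yaw":0},{"x":0,"y":0,"z":0,"yaw":0}]'
python3 - <<'E'
from h import *
for n,b in(("top",(180,190,70,70)),("scene",(190,120,70,70))):
    p,d=r.capture(n);x,y,w,h=b
    cv2.imwrite(f"pics/{n}2.png",cv2.resize(p[y:y+h,x:x+w,::-1],None,fx=5.6,fy=5.6))
cv2.imwrite("pics/c2.png",np.hstack([cv2.imread("pics/top2.png"),cv2.imread("pics/scene2.png")]))
E
```

```text
time_s: 3.2
tcp_pos: [0.4835, 0.3275, 0.0514]
eef_rot: [-179.8, 0.0, -102.5]
contact_force: [-0.0, -0.3, 0.6]
gripper_width: 0.0393
```

View pics/c2.png

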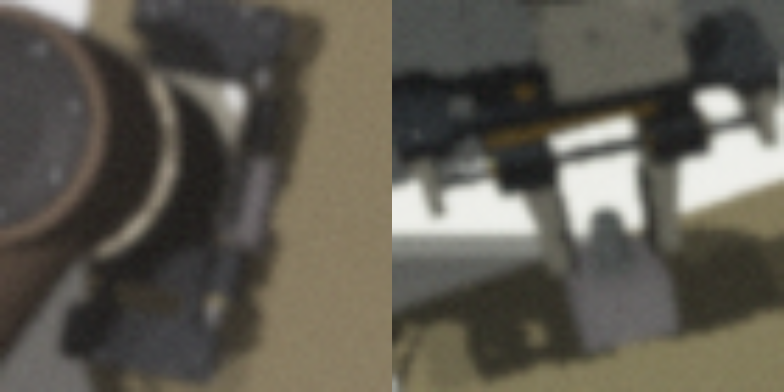

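The scene view shows the pin head (606,225 in the crop) centred between the fingers (555 and 660). Closing now.

```bash

python3 -m inch '[{"x":0,"y":0,"z":0,"yaw":0},{"x":0,"y":0,"z":0,"yaw":0},{"x":0,"y":0,"z":0,"yaw":0},{"x":0,"y":0,"z":0,"yaw":0},{"x":0,"y":0,"z":0,"yaw":0}]' -1 25
python3 -m inch '[{"x":0,"y":0,"z":-0.1,"yaw":0},{"x":0,"y":0,"z":-0.3,"yaw":0},{"x":0,"y":0,"z":-0.5,"yaw":0},{"x":0,"y":0,"z":-0.5,"yaw":0},{"x":0,"y":0,"z":-0.5,"yaw":0}]'
```

```text
time_s: 3.72
tcp_pos: [0.4839, 0.3282, 0.0526]
eef_rot: [-179.8, 0.1, -102.5]
contact_force: [0.3, -0.6, -0.8]
gripper_width: 0.0183
time_s: 4.13
tcp_pos: [0.4823, 0.3267, 0.1005]
eef_rot: [-179.9, -0.2, -102.5]
contact_force: [-0.1, 0.2, -1.1]
gripper_width: 0.0182
```

```bash

python3 -m inch '[{"x":0.3,"y":-0.1,"z":-0.4,"yaw":0},{"x":0.7,"y":-0.21,"z":-0.3,"yaw":0},{"x":0.7,"y":-0.21,"z":0,"yaw":0},{"x":0.7,"y":-0.21,"z":0,"yaw":0},{"x":0.7,"y":-0.21,"z":0,"yaw":0}]'
python3 -m inch '[{"x":0.7,"y":-0.21,"z":0,"yaw":0},{"x":0.7,"y":-0.21,"z":0,"yaw":0},{"x":0.7,"y":-0.21,"z":0,"yaw":0},{"x":0.7,"y":-0.21,"z":0,"yaw":0},{"x":0.7,"y":-0.21,"z":0,"yaw":0}]'
python3 -m inch '[{"x":0.7,"y":-0.21,"z":0,"yaw":0},{"x":0.7,"y":-0.21,"z":0,"yaw":0},{"x":0.6,"y":-0.21,"z":0,"yaw":0},{"x":0.4,"y":-0.1,"z":0,"yaw":0},{"x":0.2,"y":-0.05,"z":0,"yaw":0}]'
```

```text
time_s: 4.55
tcp_pos: [0.4896, 0.2431, 0.1238]
eef_rot: [-179.7, 0.1, -102.3]
contact_force: [0.4, 0.0, 0.1]
gripper_width: 0.0182
time_s: 4.97
tcp_pos: [0.4931, 0.1381, 0.1227]
eef_rot: [-179.9, 0.1, -102.5]
contact_force: [0.9, 0.1, -1.2]
gripper_width: 0.0184
time_s: 5.38
tcp_pos: [0.4928, 0.0565, 0.1213]
eef_rot: [179.9, -0.1, -102.9]
contact_force: [0.7, -0.1, -1.0]
gripper_width: 0.0182
```

```bash

python3 -m inch '[{"x":-0.14,"y":-0.2,"z":0.3,"yaw":0},{"x":-0.1,"y":-0.15,"z":0.3,"yaw":0},{"x":0,"y":0,"z":0.3,"yaw":0},{"x":0,"y":0,"z":0,"yaw":0}]'
python3 -m inch '[{"x":0,"y":0,"z":0,"yaw":0},{"x":0,"y":0,"z":0,"yaw":0}]'
python3 - <<'E'
from h import *
s=r.get_state();print(s["tcp_pos"],s["eef_rot"])
for n,b in(("top",(270,185,70,60)),("scene",(245,165,70,60))):
    p,d=r.capture(n);np.savez(f"pics/{n}3.npz",p=p,d=d);x,y,w,h=b
    cv2.imwrite(f"pics/{n}3.png",cv2.resize(p[y:y+h,x:x+w,::-1],None,fx=5.6,fy=5.6,interpolation=cv2.INTER_CUBIC))
cv2.imwrite("pics/c3.png",np.hstack([cv2.imread("pics/top3.png"),cv2.imread("pics/scene3.png")]))
t=s["tcp_pos"];print(proj("scene",[[.5027,.0616,.034],[t[0],t[1],t[2]-.0486],[t[0],t[1],t[2]-.0186]]))
E
```

```text
time_s: 5.72
tcp_pos: [0.5026, 0.0586, 0.0967]
eef_rot: [180.0, -0.0, -103.1]
contact_force: [-1.2, -0.0, -0.7]
gripper_width: 0.0182
time_s: 5.88
tcp_pos: [0.5022, 0.0593, 0.0954]
eef_rot: [179.9, -0.1, -103.0]
contact_force: [-0.9, 0.2, 0.1]
gripper_width: 0.0181
[0.50222402 0.0592904  0.09536579] [ 1.79853685e+02 -1.07074307e-01 -1.03012956e+02]
[[280.07900503 210.17996724]
 [280.03753189 206.85051793]
 [279.22532818 197.55109956]]
```

View pics/c3.png

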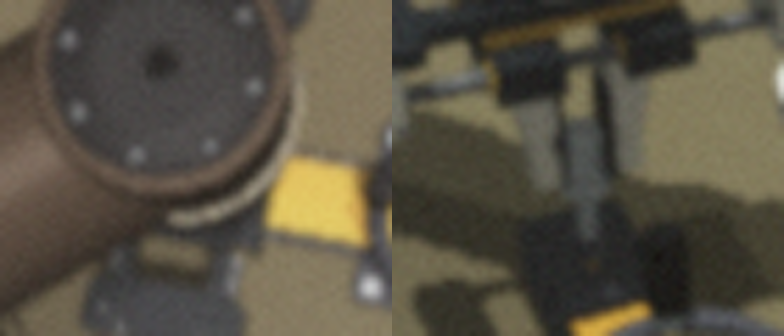

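The scene crop shows the pin tip at (590,235) above the dark hole at (591,262). The tip sits within 0.4 px of where the TCP predicts, so calibration agrees. I'll correct y by about 2 mm and descend gently.

```bash

python3 -m inch '[{"x":-0.1,"y":-0.02,"z":0.15,"yaw":0},{"x":0,"y":0,"z":0.15,"yaw":0},{"x":0,"y":0,"z":0.1,"yaw":0},{"x":0,"y":0,"z":0,"yaw":0}]'
python3 -m inch '[{"x":0,"y":0,"z":0.06,"yaw":0},{"x":0,"y":0,"z":0.06,"yaw":0},{"x":0,"y":0,"z":0.06,"yaw":0},{"x":0,"y":0,"z":0.0,"yaw":0}]'
```

```text
time_s: 6.32
tcp_pos: [0.504, 0.0629, 0.0856]
eef_rot: [180.0, -0.0, -102.9]
contact_force: [-0.7, 0.5, -0.1]
gripper_width: 0.0182
time_s: 6.65
tcp_pos: [0.5039, 0.0629, 0.0806]
eef_rot: [180.0, -0.0, -102.9]
contact_force: [0.3, 0.2, -0.9]
gripper_width: 0.0183
```

```bash

python3 -m inch '[{"x":0.04,"y":0.03,"z":0.08,"yaw":0},{"x":0,"y":0,"z":0.1,"yaw":0},{"x":0,"y":0,"z":0.1,"yaw":0},{"x":0,"y":0,"z":0.0,"yaw":0}]'
python3 -m inch '[{"x":0,"y":0,"z":0.1,"yaw":0},{"x":0,"y":0,"z":0.1,"yaw":0},{"x":0,"y":0,"z":0.0,"yaw":0}]'
```

```text
time_s: 6.98
tcp_pos: [0.5029, 0.0618, 0.073]
eef_rot: [180.0, -0.0, -102.9]
contact_force: [0.8, -0.7, -0.9]
gripper_width: 0.0178
time_s: 7.23
tcp_pos: [0.5029, 0.0618, 0.0674]
eef_rot: [180.0, -0.0, -102.9]
contact_force: [0.3, 0.6, -0.3]
gripper_width: 0.0179
```

Tip about 15 mm in, no contact force. Continuing down.

```bash

python3 -m inch '[{"x":0,"y":0,"z":0.15,"yaw":0},{"x":0,"y":0,"z":0.15,"yaw":0},{"x":0,"y":0,"z":0.1,"yaw":0},{"x":0,"y":0,"z":0.0,"yaw":0}]'
python3 -m inch '[{"x":0,"y":0,"z":0.08,"yaw":0},{"x":0,"y":0,"z":0.06,"yaw":0},{"x":0,"y":0,"z":0.0,"yaw":0}]'
```

```text
time_s: 7.57
tcp_pos: [0.5029, 0.0618, 0.0563]
eef_rot: [180.0, -0.0, -102.9]
contact_force: [-0.9, 0.5, -1.6]
gripper_width: 0.0181
time_s: 7.82
tcp_pos: [0.503, 0.0618, 0.0525]
eef_rot: [180.0, -0.0, -102.9]
contact_force: [-0.8, 0.8, 1.7]
gripper_width: 0.0182
```

Seated height reached (.0525, against .0526 in the rest). A small press to confirm, then release and retreat.

```bash

python3 -m inch '[{"x":0,"y":0,"z":0.06,"yaw":0},{"x":0,"y":0,"z":0.06,"yaw":0},{"x":0,"y":0,"z":0,"yaw":0}]'
python3 -m inch '[{"x":0,"y":0,"z":0,"yaw":0},{"x":0,"y":0,"z":0,"yaw":0},{"x":0,"y":0,"z":0,"yaw":0},{"x":0,"y":0,"z":0,"yaw":0}]' -0.1

```

```text
time_s: 8.07
tcp_pos: [0.5032, 0.062, 0.0529]
eef_rot: [-180.0, -0.0, -102.8]
contact_force: [0.2, 0.1, -0.6]
gripper_width: 0.0185
time_s: 8.4
tcp_pos: [0.5038, 0.0623, 0.0534]
eef_rot: [-179.9, 0.0, -102.8]
contact_force: [0.1, -0.5, 0.4]
gripper_width: 0.0372
```

```bash

python3 -m inch '[{"x":0,"y":0,"z":-0.3,"yaw":0},{"x":0,"y":0,"z":-0.8,"yaw":0},{"x":0,"y":0,"z":-0.9,"yaw":0},{"x":0,"y":0,"z":-0.9,"yaw":0},{"x":0,"y":0,"z":-0.8,"yaw":0}]' 0.3
python3 -m inch '[{"x":0.4,"y":0,"z":0,"yaw":0},{"x":0.7,"y":0,"z":0,"yaw":0},{"x":0.9,"y":0,"z":0,"yaw":0},{"x":0.8,"y":0,"z":0,"yaw":0},{"x":0.5,"y":0,"z":0,"yaw":0}]'
python3 -m inch '[{"x":0,"y":0,"z":0,"yaw":0},{"x":0,"y":0,"z":0,"yaw":0}]'
python3 - <<'E'
from h import *
for n,b in(("top",(270,180,70,60)),("scene",(245,165,70,60))):
    p,d=r.capture(n);np.savez(f"pics/{n}4.npz",p=p,d=d);x,y,w,h=b
    cv2.imwrite(f"pics/{n}4.png",cv2.resize(p[y:y+h,x:x+w,::-1],None,fx=5.6,fy=5.6,interpolation=cv2.INTER_CUBIC))
cv2.imwrite("pics/c4.png",np.hstack([cv2.imread("pics/top4.png"),cv2.imread("pics/scene4.png")]))
E
```

```text
time_s: 8.82
tcp_pos: [0.5003, 0.0605, 0.1454]
eef_rot: [179.6, -0.4, -102.9]
contact_force: [0.6, 0.2, 0.0]
gripper_width: 0.0564
time_s: 9.23
tcp_pos: [0.4853, -0.0197, 0.1534]
eef_rot: [-179.8, -0.0, -102.6]
contact_force: [-0.2, 0.4, 0.9]
gripper_width: 0.0572
time_s: 9.4
tcp_pos: [0.4843, -0.0221, 0.1539]
eef_rot: [-179.8, -0.0, -102.7]
contact_force: [0.8, 0.5, 0.6]
gripper_width: 0.0567
```

View pics/c4.png

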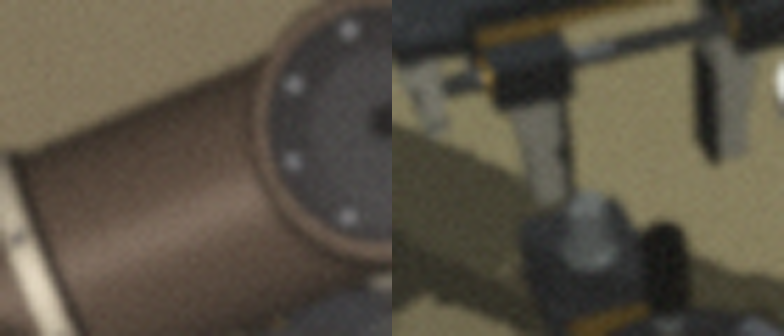

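The scene crop shows the pin standing home in the lug at (590,235), collar on the lug top, and the grip at (663,265) untouched. Going onto the grip.

```bash

python3 -m inch '[{"x":0.25,"y":-0.07,"z":0,"yaw":0},{"x":0.17,"y":-0.05,"z":0.2,"yaw":0},{"x":0,"y":0,"z":0.3,"yaw":0},{"x":0,"y":0,"z":0.1,"yaw":0},{"x":0,"y":0,"z":0,"yaw":0}]'

```

```text
time_s: 9.92
tcp_pos: [0.4858, -0.0317, 0.1369]
eef_rot: [-179.9, -0.0, -102.5]
contact_force: [0.7, 0.0, 0.2]
gripper_width: 0.0569
```

```bash

python3 -m inch '[{"x":0.07,"y":0,"z":0.3,"yaw":0},{"x":0.04,"y":0,"z":0.45,"yaw":0},{"x":0,"y":0,"z":0.45,"yaw":0},{"x":0,"y":0,"z":0.25,"yaw":0},{"x":0,"y":0,"z":0.1,"yaw":0}]'
python3 -m inch '[{"x":0,"y":0,"z":0,"yaw":0},{"x":0,"y":0,"z":0,"yaw":0},{"x":0,"y":0,"z":0,"yaw":0},{"x":0,"y":0,"z":0,"yaw":0},{"x":0,"y":0,"z":0,"yaw":0}]' -1 25
python3 -m inch '[{"x":0,"y":0,"z":0,"yaw":0},{"x":0,"y":0,"z":0,"yaw":0}]'
```

```text
time_s: 10.33
tcp_pos: [0.4854, -0.0343, 0.0949]
eef_rot: [-179.9, -0.0, -102.5]
contact_force: [0.8, -0.7, 0.0]
gripper_width: 0.0569
time_s: 10.75
tcp_pos: [0.4856, -0.0341, 0.0949]
eef_rot: [-179.9, -0.1, -102.5]
contact_force: [-0.1, -0.5, 0.0]
gripper_width: 0.0291
time_s: 10.92
tcp_pos: [0.4862, -0.034, 0.0956]
eef_rot: [-179.8, -0.0, -102.5]
contact_force: [1.7, 0.5, -4.6]
gripper_width: 0.0193
```

The grip is held (width 19.3 mm). I'll write a small readout script giving the crank angle and unit directions, and start clockwise.

```bash
cat > q.py <<'E'
import sys;from h import *
s=r.get_state();p=np.array(s["tcp_pos"]);C=np.array([.472,-.075]);v=p[:2]-C
th=np.degrees(np.arctan2(v[1],v[0]));psi=s["eef_rot"][2];f=np.array(s["contact_force"])
t=np.radians(th);u=np.array([np.cos(t),np.sin(t)]);cw=np.array([u[1],-u[0]])
print(f"t={s['time_s']:.2f} theta={th:.1f} r={np.hypot(*v)*1e3:.1f} z={p[2]:.4f} rot={np.round(s['eef_rot'],1)} Frad={f[:2]@u:.1f} Fcw={f[:2]@cw:.1f} Fz={f[2]:.1f} w={s['gripper_width']:.4f}")
if len(sys.argv)>1:
    sg,a,st=sys.argv[1],float(sys.argv[2]),float(sys.argv[3]);k=1 if sg=="cw" else -1
    for i in range(10):
        ph=np.radians(th-psi-k*st*(i+.5));print(f"{k*a*np.sin(ph):.2f},{k*a*np.cos(ph):.2f}",end="  ")
    print()
E
python3 -m inch '[{"x":0.05,"y":-0.2,"z":0,"yaw":0},{"x":0.14,"y":-0.37,"z":0,"yaw":0},{"x":0.22,"y":-0.33,"z":0,"yaw":0},{"x":0.29,"y":-0.28,"z":0,"yaw":0},{"x":0.34,"y":-0.21,"z":0,"yaw":0}]'
python3 q.py cw .45 14
```

```text
time_s: 11.33
tcp_pos: [0.5164, -0.0647, 0.0955]
eef_rot: [-179.7, 0.3, -102.3]
contact_force: [-1.1, 0.9, -0.1]
gripper_width: 0.0189
t=11.33 theta=13.1 r=45.6 z=0.0955 rot=[-179.7    0.3 -102.3] Frad=-0.9 Fcw=-1.2 Fz=-0.1 w=0.0189
0.43,-0.14  0.45,-0.03  0.44,0.07  0.41,0.18  0.36,0.27  0.28,0.35  0.19,0.41  0.08,0.44  -0.03,0.45  -0.14,0.43
```

```bash

python3 -m inch '[{"x":0.43,"y":-0.14,"z":0,"yaw":0},{"x":0.45,"y":-0.03,"z":0,"yaw":0},{"x":0.44,"y":0.07,"z":0,"yaw":0},{"x":0.33,"y":0.14,"z":0,"yaw":0},{"x":0.18,"y":0.12,"z":0,"yaw":0}]'
python3 q.py cw .22 7
```

```text
time_s: 11.75
tcp_pos: [0.4997, -0.1138, 0.0954]
eef_rot: [179.9, 0.2, -102.5]
contact_force: [-4.7, 11.0, 6.4]
gripper_width: 0.0193
t=11.75 theta=-54.5 r=47.6 z=0.0954 rot=[ 179.9    0.2 -102.5] Frad=-11.7 Fcw=-2.5 Fz=6.4 w=0.0193
0.15,0.16  0.13,0.17  0.11,0.19  0.09,0.20  0.06,0.21  0.04,0.22  0.01,0.22  -0.02,0.22  -0.04,0.22  -0.07,0.21
```

```bash

python3 -m inch '[{"x":0.14,"y":0.16,"z":0,"yaw":0},{"x":0.12,"y":0.17,"z":0,"yaw":0},{"x":0.1,"y":0.19,"z":0,"yaw":0},{"x":0.08,"y":0.2,"z":0,"yaw":0},{"x":0.05,"y":0.21,"z":0,"yaw":0}]'
python3 q.py cw .22 7
```

```text
time_s: 12.17
tcp_pos: [0.4709, -0.1223, 0.0955]
eef_rot: [-180.0, 0.6, -102.8]
contact_force: [2.4, 8.7, -3.4]
gripper_width: 0.019
t=12.17 theta=-91.3 r=47.3 z=0.0955 rot=[-180.     0.6 -102.8] Frad=-8.8 Fcw=-2.2 Fz=-3.4 w=0.0190
0.03,0.22  0.00,0.22  -0.02,0.22  -0.05,0.21  -0.08,0.21  -0.10,0.20  -0.12,0.18  -0.14,0.17  -0.16,0.15  -0.18,0.13
```

```bash

python3 -m inch '[{"x":0.01,"y":0.22,"z":0,"yaw":0},{"x":-0.02,"y":0.22,"z":0,"yaw":0},{"x":-0.04,"y":0.22,"z":0,"yaw":0},{"x":-0.07,"y":0.21,"z":0,"yaw":0},{"x":-0.09,"y":0.2,"z":0,"yaw":0}]'
python3 q.py cw .22 7
```

```text
time_s: 12.58
tcp_pos: [0.445, -0.1124, 0.0955]
eef_rot: [-179.7, 0.8, -103.0]
contact_force: [4.2, 3.4, -6.3]
gripper_width: 0.019
t=12.58 theta=-125.8 r=46.2 z=0.0955 rot=[-179.7    0.8 -103. ] Frad=-5.2 Fcw=-1.4 Fz=-6.3 w=0.0190
-0.10,0.20  -0.12,0.18  -0.14,0.17  -0.16,0.15  -0.18,0.13  -0.19,0.11  -0.20,0.08  -0.21,0.06  -0.22,0.03  -0.22,0.00
```

```bash

python3 -m inch '[{"x":-0.12,"y":0.19,"z":0,"yaw":0},{"x":-0.14,"y":0.17,"z":0,"yaw":0},{"x":-0.16,"y":0.15,"z":0,"yaw":0},{"x":-0.18,"y":0.13,"z":0,"yaw":0},{"x":-0.19,"y":0.11,"z":0,"yaw":0}]'
python3 q.py cw .22 7
```

```text
time_s: 13.0
tcp_pos: [0.4293, -0.0879, 0.0956]
eef_rot: [-179.6, 0.7, -103.0]
contact_force: [5.0, 0.1, -8.7]
gripper_width: 0.0193
t=13.00 theta=-163.2 r=44.6 z=0.0956 rot=[-179.6    0.7 -103. ] Frad=-4.8 Fcw=-1.4 Fz=-8.7 w=0.0193
-0.20,0.10  -0.21,0.07  -0.21,0.05  -0.22,0.02  -0.22,-0.01  -0.22,-0.03  -0.21,-0.06  -0.20,-0.08  -0.19,-0.11  -0.18,-0.13
```

```bash

python3 -m inch '[{"x":-0.2,"y":0.08,"z":0.01,"yaw":0},{"x":-0.21,"y":0.06,"z":0.01,"yaw":0},{"x":-0.21,"y":0.03,"z":0.01,"yaw":0},{"x":-0.22,"y":0.01,"z":0.01,"yaw":0},{"x":-0.22,"y":-0.02,"z":0.01,"yaw":0}]'
python3 q.py cw .22 7
```

```text
time_s: 13.42
tcp_pos: [0.43, -0.0624, 0.0955]
eef_rot: [-179.7, 0.2, -102.8]
contact_force: [5.7, -31.4, -2.4]
gripper_width: 0.0196
t=13.42 theta=163.3 r=43.9 z=0.0955 rot=[-179.7    0.2 -102.8] Frad=-14.5 Fcw=-28.5 Fz=-2.4 w=0.0196
-0.22,-0.03  -0.21,-0.05  -0.20,-0.08  -0.19,-0.10  -0.18,-0.13  -0.16,-0.15  -0.14,-0.17  -0.12,-0.18  -0.10,-0.20  -0.07,-0.21
```

Contact at the stop: Fcw jumped to -28 N after 268° (4.7 rad). I'll ease off and press lightly again to confirm it.

```bash

python3 -m inch '[{"x":0,"y":0,"z":0,"yaw":0},{"x":0,"y":0,"z":0,"yaw":0}]'; python3 q.py
python3 -m inch '[{"x":-0.1,"y":-0.03,"z":0,"yaw":0},{"x":-0.1,"y":-0.03,"z":0,"yaw":0},{"x":-0.1,"y":-0.03,"z":0,"yaw":0}]'; python3 q.py
python3 -m inch '[{"x":0,"y":0,"z":0,"yaw":0},{"x":0,"y":0,"z":0,"yaw":0},{"x":0,"y":0,"z":0,"yaw":0}]'; python3 q.py ccw .42 14
python3 - <<'E'
from h import *
for n,b in(("top",(300,185,80,65)),("scene",(255,185,80,65))):
    p,d=r.capture(n);np.savez(f"pics/{n}5.npz",p=p,d=d);x,y,w,h=b
    cv2.imwrite(f"pics/{n}5.png",cv2.resize(p[y:y+h,x:x+w,::-1],None,fx=4.9,fy=4.9,interpolation=cv2.INTER_CUBIC))
cv2.imwrite("pics/c5.png",np.hstack([cv2.imread("pics/top5.png"),cv2.imread("pics/scene5.png")]))
E
```

```text
time_s: 13.58
tcp_pos: [0.43, -0.0631, 0.0956]
eef_rot: [-179.7, 0.0, -102.7]
contact_force: [2.7, -0.0, -3.3]
gripper_width: 0.0193
t=13.58 theta=164.1 r=43.6 z=0.0956 rot=[-179.7    0.  -102.7] Frad=-2.6 Fcw=0.7 Fz=-3.3 w=0.0193
time_s: 13.83
tcp_pos: [0.4301, -0.0622, 0.0955]
eef_rot: [179.8, -0.8, -102.5]
contact_force: [3.3, -21.8, -2.3]
gripper_width: 0.0189
t=13.83 theta=163.1 r=43.8 z=0.0955 rot=[ 179.8   -0.8 -102.5] Frad=-9.5 Fcw=-19.9 Fz=-2.3 w=0.0189
time_s: 14.08
tcp_pos: [0.4301, -0.0629, 0.0955]
eef_rot: [179.8, -0.9, -102.6]
contact_force: [2.0, -2.2, -3.7]
gripper_width: 0.0191
t=14.08 theta=163.9 r=43.6 z=0.0955 rot=[ 179.8   -0.9 -102.6] Frad=-2.5 Fcw=-1.6 Fz=-3.7 w=0.0191
0.42,-0.03  0.40,-0.13  0.36,-0.22  0.29,-0.30  0.21,-0.36  0.12,-0.40  0.02,-0.42  -0.08,-0.41  -0.18,-0.38  -0.27,-0.32
```

View pics/c5.png

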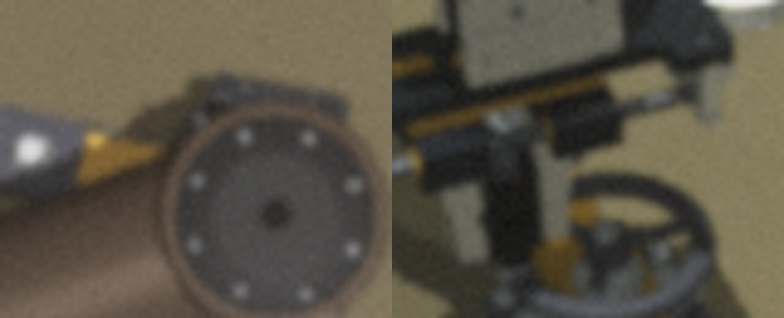

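The wheel stops rigidly and repeatably: unloaded θ=163.9°, TCP (.4301,-.0629). In the picture the fingers hold the grip at crop (515,190), and the pin head is bright at (30,150), still in the lug. Now anticlockwise.

```bash

python3 -m inch '[{"x":0.2,"y":-0.01,"z":0,"yaw":0},{"x":0.41,"y":-0.1,"z":0.01,"yaw":0},{"x":0.37,"y":-0.2,"z":0.01,"yaw":0},{"x":0.31,"y":-0.29,"z":0,"yaw":0},{"x":0.23,"y":-0.35,"z":0,"yaw":0}]'
python3 q.py ccw .42 14
```

```text
time_s: 14.6
tcp_pos: [0.442, -0.1044, 0.0955]
eef_rot: [179.6, -0.8, -102.4]
contact_force: [-0.9, 1.8, 0.5]
gripper_width: 0.0194
t=14.60 theta=-135.6 r=42.0 z=0.0955 rot=[ 179.6   -0.8 -102.4] Frad=-0.6 Fcw=2.0 Fz=0.5 w=0.0194
0.19,-0.38  0.09,-0.41  -0.01,-0.42  -0.11,-0.40  -0.21,-0.36  -0.29,-0.30  -0.36,-0.22  -0.40,-0.13  -0.42,-0.03  -0.41,0.07
```

```bash

python3 -m inch '[{"x":0.17,"y":-0.38,"z":0,"yaw":0},{"x":0.08,"y":-0.41,"z":0,"yaw":0},{"x":-0.02,"y":-0.42,"z":0,"yaw":0},{"x":-0.13,"y":-0.4,"z":0,"yaw":0},{"x":-0.23,"y":-0.35,"z":0,"yaw":0}]'
python3 q.py ccw .42 14
python3 -m inch '[{"x":-0.31,"y":-0.28,"z":0,"yaw":0},{"x":-0.37,"y":-0.2,"z":0,"yaw":0},{"x":-0.41,"y":-0.1,"z":0,"yaw":0},{"x":-0.42,"y":0,"z":0,"yaw":0},{"x":-0.4,"y":0.11,"z":0,"yaw":0}]'
python3 q.py ccw .42 14
```

```text
time_s: 15.02
tcp_pos: [0.4938, -0.1135, 0.0954]
eef_rot: [179.4, -0.7, -102.6]
contact_force: [-5.3, 7.9, 7.6]
gripper_width: 0.0195
t=15.02 theta=-60.5 r=44.3 z=0.0954 rot=[ 179.4   -0.7 -102.6] Frad=-9.5 Fcw=0.7 Fz=7.6 w=0.0195
-0.32,-0.27  -0.37,-0.19  -0.41,-0.09  -0.42,0.01  -0.41,0.11  -0.37,0.20  -0.31,0.29  -0.23,0.35  -0.14,0.40  -0.04,0.42  
time_s: 15.43
tcp_pos: [0.5191, -0.0689, 0.0954]
eef_rot: [179.0, -1.1, -102.6]
contact_force: [-3.5, -1.7, 5.8]
gripper_width: 0.0194
t=15.43 theta=7.3 r=47.5 z=0.0954 rot=[ 179.    -1.1 -102.6] Frad=-3.7 Fcw=1.3 Fz=5.8 w=0.0194
-0.37,0.19  -0.32,0.28  -0.24,0.34  -0.15,0.39  -0.05,0.42  0.05,0.42  0.15,0.39  0.24,0.34  0.32,0.28  0.37,0.19
```

```bash

python3 -m inch '[{"x":-0.38,"y":0.17,"z":0,"yaw":0},{"x":-0.32,"y":0.27,"z":0,"yaw":0},{"x":-0.24,"y":0.34,"z":0,"yaw":0},{"x":-0.15,"y":0.39,"z":0,"yaw":0},{"x":-0.05,"y":0.42,"z":0,"yaw":0}]'
python3 q.py
python3 -m inch '[{"x":0.06,"y":0.41,"z":0,"yaw":0},{"x":0.16,"y":0.38,"z":0,"yaw":0},{"x":0.25,"y":0.33,"z":0,"yaw":0},{"x":0.33,"y":0.25,"z":0,"yaw":0},{"x":0.38,"y":0.16,"z":0,"yaw":0}]'
python3 q.py ccw .42 14
```

```text
time_s: 15.85
tcp_pos: [0.4896, -0.0305, 0.0955]
eef_rot: [179.0, -1.3, -102.5]
contact_force: [2.7, 0.8, -3.9]
gripper_width: 0.0194
t=15.85 theta=68.4 r=47.9 z=0.0955 rot=[ 179.    -1.3 -102.5] Frad=1.7 Fcw=2.2 Fz=-3.9 w=0.0194
time_s: 16.27
tcp_pos: [0.4424, -0.0413, 0.0954]
eef_rot: [179.2, -0.5, -102.5]
contact_force: [-9.0, 11.9, 10.2]
gripper_width: 0.0193
t=16.27 theta=131.3 r=44.8 z=0.0954 rot=[ 179.2   -0.5 -102.5] Frad=14.9 Fcw=1.1 Fz=10.2 w=0.0193
0.37,0.20  0.41,0.11  0.42,0.01  0.41,-0.09  0.37,-0.19  0.32,-0.27  0.24,-0.34  0.15,-0.39  0.05,-0.42  -0.05,-0.42
```

```bash

python3 -m inch '[{"x":0.38,"y":0.18,"z":-0.01,"yaw":0},{"x":0.41,"y":0.09,"z":0,"yaw":0},{"x":0.42,"y":-0.01,"z":0,"yaw":0},{"x":0.4,"y":-0.11,"z":0,"yaw":0},{"x":0.36,"y":-0.21,"z":0,"yaw":0}]'
python3 q.py
python3 -m inch '[{"x":0.3,"y":-0.29,"z":0,"yaw":0},{"x":0.22,"y":-0.35,"z":0,"yaw":0},{"x":0.13,"y":-0.4,"z":0,"yaw":0},{"x":0.02,"y":-0.42,"z":0,"yaw":0},{"x":-0.08,"y":-0.41,"z":0,"yaw":0}]'
python3 q.py ccw .42 14
```

```text
time_s: 16.68
tcp_pos: [0.4316, -0.0879, 0.0956]
eef_rot: [179.6, -0.0, -102.3]
contact_force: [0.9, 2.5, -1.2]
gripper_width: 0.0192
t=16.68 theta=-162.2 r=42.4 z=0.0956 rot=[ 179.6   -0.  -102.3] Frad=-1.6 Fcw=2.1 Fz=-1.2 w=0.0192
time_s: 17.1
tcp_pos: [0.4686, -0.1171, 0.0955]
eef_rot: [179.2, -0.3, -102.4]
contact_force: [-2.3, -8.6, 6.1]
gripper_width: 0.0193
t=17.10 theta=-94.7 r=42.3 z=0.0955 rot=[ 179.2   -0.3 -102.4] Frad=8.8 Fcw=1.6 Fz=6.1 w=0.0193
-0.11,-0.41  -0.20,-0.37  -0.28,-0.31  -0.35,-0.23  -0.40,-0.14  -0.42,-0.04  -0.42,0.06  -0.39,0.16  -0.34,0.25  -0.27,0.32
```

```bash

python3 -m inch '[{"x":-0.12,"y":-0.4,"z":0,"yaw":0},{"x":-0.21,"y":-0.36,"z":0,"yaw":0},{"x":-0.29,"y":-0.3,"z":0,"yaw":0},{"x":-0.36,"y":-0.22,"z":0,"yaw":0},{"x":-0.4,"y":-0.12,"z":0,"yaw":0}]'
python3 q.py
python3 -m inch '[{"x":-0.42,"y":-0.02,"z":0,"yaw":0},{"x":-0.41,"y":0.08,"z":0,"yaw":0},{"x":-0.38,"y":0.18,"z":0,"yaw":0},{"x":-0.32,"y":0.27,"z":0,"yaw":0},{"x":-0.24,"y":0.34,"z":0,"yaw":0}]'
python3 q.py ccw .35 12
```

```text
time_s: 17.52
tcp_pos: [0.5142, -0.0934, 0.0955]
eef_rot: [179.1, -0.5, -102.5]
contact_force: [-3.7, -0.1, 6.0]
gripper_width: 0.0193
t=17.52 theta=-23.6 r=46.0 z=0.0955 rot=[ 179.1   -0.5 -102.5] Frad=-3.4 Fcw=1.6 Fz=6.0 w=0.0193
time_s: 17.93
tcp_pos: [0.5069, -0.0419, 0.0955]
eef_rot: [179.3, -0.5, -102.5]
contact_force: [0.1, -0.7, 0.7]
gripper_width: 0.0193
t=17.93 theta=43.5 r=48.1 z=0.0955 rot=[ 179.3   -0.5 -102.5] Frad=-0.4 Fcw=0.6 Fz=0.7 w=0.0193
-0.16,0.31  -0.10,0.34  -0.02,0.35  0.05,0.35  0.12,0.33  0.19,0.30  0.24,0.25  0.29,0.20  0.32,0.13  0.34,0.06
```

```bash

python3 -m inch '[{"x":-0.16,"y":0.31,"z":0,"yaw":0},{"x":-0.1,"y":0.34,"z":0,"yaw":0},{"x":-0.02,"y":0.35,"z":0,"yaw":0},{"x":0.05,"y":0.35,"z":0,"yaw":0},{"x":0.12,"y":0.33,"z":0,"yaw":0}]'
python3 q.py ccw .3 10
```

```text
time_s: 18.35
tcp_pos: [0.4612, -0.0291, 0.0956]
eef_rot: [179.2, -0.7, -102.3]
contact_force: [7.3, -14.9, -3.3]
gripper_width: 0.0196
t=18.35 theta=103.2 r=47.1 z=0.0956 rot=[ 179.2   -0.7 -102.3] Frad=-16.2 Fcw=3.7 Fz=-3.3 w=0.0196
0.15,0.26  0.19,0.23  0.23,0.19  0.26,0.15  0.28,0.10  0.30,0.05  0.30,-0.00  0.29,-0.05  0.28,-0.11  0.26,-0.15
```

```bash

python3 -m inch '[{"x":0.15,"y":0.26,"z":0,"yaw":0},{"x":0.2,"y":0.22,"z":0,"yaw":0},{"x":0.24,"y":0.18,"z":0,"yaw":0},{"x":0.2,"y":0.1,"z":0,"yaw":0},{"x":0.1,"y":0.03,"z":0,"yaw":0}]'
python3 -m inch '[{"x":0,"y":0,"z":0,"yaw":0},{"x":0,"y":0,"z":0,"yaw":0}]'
python3 q.py ccw .1 4
```

```text
time_s: 18.77
tcp_pos: [0.4361, -0.0484, 0.0956]
eef_rot: [179.8, -0.6, -102.2]
contact_force: [3.5, -0.9, -2.8]
gripper_width: 0.0194
time_s: 18.93
tcp_pos: [0.4359, -0.0486, 0.0956]
eef_rot: [-180.0, -0.5, -102.2]
contact_force: [5.4, -4.7, -4.2]
gripper_width: 0.0194
t=18.93 theta=143.8 r=44.8 z=0.0956 rot=[-180.    -0.5 -102.2] Frad=-7.1 Fcw=-0.6 Fz=-4.2 w=0.0194
0.09,0.04  0.10,0.03  0.10,0.02  0.10,0.02  0.10,0.01  0.10,0.00  0.10,-0.00  0.10,-0.01  0.10,-0.02  0.10,-0.02
```

```bash

python3 -m inch '[{"x":0.15,"y":0.06,"z":0,"yaw":0},{"x":0.17,"y":0.04,"z":0,"yaw":0},{"x":0.13,"y":0.01,"z":0,"yaw":0},{"x":0,"y":0,"z":0,"yaw":0},{"x":0,"y":0,"z":0,"yaw":0}]'
python3 q.py ccw .1 4
```

```text
time_s: 19.35
tcp_pos: [0.4315, -0.0574, 0.0956]
eef_rot: [-179.6, -0.2, -102.2]
contact_force: [5.9, -3.4, -4.4]
gripper_width: 0.0194
t=19.35 theta=156.5 r=44.2 z=0.0956 rot=[-179.6   -0.2 -102.2] Frad=-6.8 Fcw=-0.7 Fz=-4.4 w=0.0194
0.10,0.02  0.10,0.01  0.10,0.00  0.10,-0.00  0.10,-0.01  0.10,-0.02  0.10,-0.03  0.09,-0.03  0.09,-0.04  0.09,-0.04
```

```bash

python3 -m inch '[{"x":0.12,"y":0.01,"z":0,"yaw":0},{"x":0.12,"y":0,"z":0,"yaw":0},{"x":0,"y":0,"z":0,"yaw":0},{"x":0,"y":0,"z":0,"yaw":0}]'
python3 q.py ccw .1 4
```

```text
time_s: 19.68
tcp_pos: [0.43, -0.0629, 0.0956]
eef_rot: [-179.5, -0.1, -102.2]
contact_force: [5.0, -0.2, -3.9]
gripper_width: 0.019
t=19.68 theta=163.9 r=43.8 z=0.0956 rot=[-1.795e+02 -1.000e-01 -1.022e+02] Frad=-4.9 Fcw=1.2 Fz=-3.9 w=0.0190
0.10,0.00  0.10,-0.00  0.10,-0.01  0.10,-0.02  0.10,-0.02  0.10,-0.03  0.09,-0.04  0.09,-0.04  0.09,-0.05  0.08,-0.06
```

That is the stop's exact position, with 720° counted. Final check of pin, distractors and steadiness.

```bash

python3 -m inch '[{"x":0,"y":0,"z":0,"yaw":0},{"x":0,"y":0,"z":0,"yaw":0}]'
python3 q.py
python3 - <<'E'
from h import *
for n,b in(("top",(270,185,80,65)),("scene",(245,175,80,65))):
    p,d=r.capture(n);p0=np.load(f"pics/{n}0.npz")["p"];x,y,w,h=b
    cv2.imwrite(f"pics/{n}6.png",cv2.resize(p[y:y+h,x:x+w,::-1],None,fx=4.9,fy=4.9,interpolation=cv2.INTER_CUBIC))
    for nm,X in(("bottle",[.63,.345,.03]),("tape",[.70,.13,.018]),("board",[.43,-.33,.01])):
        u,v=proj(n,X)[0].astype(int);D=np.abs(p[v-25:v+25,u-25:u+25].astype(int)-p0[v-25:v+25,u-25:u+25]);print(n,nm,(u,v),D.mean().round(1),np.percentile(D,99))
    if n=="top":
        Y=pts(n,d);m=Y[205:228,296:318,:];q=m[m[...,2]>.05];print("pin top",q.mean(0),len(q))
    else:
        Y=pts(n,d);m=Y[190:225,270:286,:];k=(m[...,2]>.045)&(m[...,2]<.08)&(m[...,1]>.04);print("pin sc",m[k].mean(0),m[k][:,2].max())
cv2.imwrite("pics/c6.png",np.hstack([cv2.imread("pics/top6.png"),cv2.imread("pics/scene6.png")]))
E
```

```text
time_s: 19.85
tcp_pos: [0.43, -0.0628, 0.0956]
eef_rot: [-179.5, -0.1, -102.2]
contact_force: [3.6, -1.2, -2.7]
gripper_width: 0.0191
t=19.85 theta=163.9 r=43.7 z=0.0956 rot=[-1.795e+02 -1.000e-01 -1.022e+02] Frad=-3.8 Fcw=-0.2 Fz=-2.7 w=0.0191
top bottle (np.int64(213), np.int64(176)) 7.7 14.0
top tape (np.int64(283), np.int64(153)) 7.5 14.0
top board (np.int64(435), np.int64(236)) 6.8 14.0
pin top [0.48775198 0.05440648 0.15009537] 43
scene bottle (np.int64(269), np.int64(151)) 109.6 203.0
scene tape (np.int64(326), np.int64(177)) 17.6 88.0
scene board (np.int64(353), np.int64(341)) 7.7 16.0
pin sc [0.49687608 0.05532822 0.04743503] 0.04844863133643129
```

View pics/c6.png

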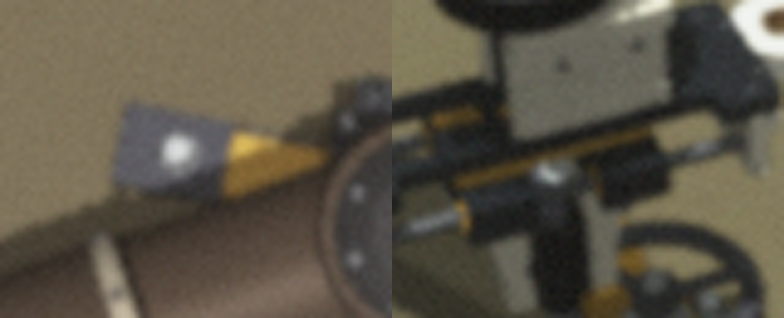

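The top view shows the pin head (178,150) centred on the lug, and the scene view shows the grip held. Bottle, tape and board are unchanged in the top view. In the scene view the arm hides the bottle and part of the tape.

```bash
python3 -c "
from plant import r
print(r.close_job())"
```

```text
the job is handed in; nothing more can be done
None
```

The job is done and handed in at about 20 s of the 70 s allowed.

- **Pin:** It went home in the lug with contact forces under about 2 N. The tool stopped at 52.5–52.9 mm, against 52.6 mm when the pin was gripped in its rest. The last top picture shows the head centred on the lug.
- **Closing:** I cranked the wheel about 268° clockwise to a rigid stop. Two presses of 20–28 N stopped within 0.2° of each other. With the push eased off, the crank angle at the stop was 163.9°.
- **Backing off:** I turned the wheel anticlockwise two full turns, counted step by step to 720°, and finished at the same 163.9°. The grip is still held at 25 N, with a residual force of about 5 N.
- **Bottle, tape and board:** All three look unchanged in the top view. In the scene view the bottle and tape patches did differ, which I put down to the arm standing in front of them. That view is no independent check on those two.
- **Checks that failed:** My last depth readings of the pin were no use, because the arm and gripper got into the region measured. The pin's final seating therefore rests on the tool height at insertion and the pictures.

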